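# Bring the exhaust flange home in the tacking jig

### The job

The down-pipe is already clamped in the tacking jig, and its rectangular flange lies loose on the jig plate below the pipe's end. First push the flange until its long edge lies flat against both dowels, then slide it along the dowels until its end is home against the end stop, so that it sits against all three, and let go. Do not knock the pipe, and leave the other things where they are.

Things in the scene. Friction and masses are not known exactly. Their poses are not given: they have to be found in the camera images.
- jig: Fixed steel plate 310 x 510 x 20 mm, its top smooth (the holes are only shallow marks). Origin: underside of the plate, straight below the flange's home centre; z up. Its x runs towards the dowels (to the robot's left and away), y towards the end stop (back to the robot). It spans x -200 to +110, y -370 to +140 mm. Two pipe clamps, 100 mm wide in x, stand at y = -190 to -340 mm, 190 mm high.
- dowel_stop_side (a point): Foot (at the plate's top) of the axis of the upright dowel nearer the end stop: 16 mm in diameter, 25 mm high; at x = 53, y = 10 mm in the jig's frame. The dowels' near sides touch the line x = 45 mm.
- dowel_pipe_side (a point): The same point of the other, equal dowel, at x = 53, y = -40 mm in the jig's frame.
- stop_face (a point): Foot, at the plate's top, of the middle of the end stop's face, at x = 3, y = 60 mm in the jig's frame. The stop is a flat bar 25 mm wide and 20 mm high that runs from there 70 mm towards +y.
- pipe_end (a point): Centre of the upright lower end of the bent exhaust tube, 63.5 mm in diameter, at x = y = 0 of the jig's frame, 16 mm above the plate's top (4 mm over the flange's). The tube is immovable. 12 mm higher it begins to bend, with a 76 mm centre-line radius, into a level leg along the jig's -y.
- pipe: The whole tube; its frame is the jig's. A tool that reaches beneath its level leg cannot stand upright: it must lean out, its fingers reaching in from the jig's -x side.
- pipe_leg (a point): A point on the axis of the tube's level leg, at x = 0, y = -150 mm in the jig's frame, 104 mm above the plate's top. The leg runs along the jig's y from y = -76 to -360 mm; its underside is 72 mm above the plate's top.
- flange_center (a point): Centre, half-way up, of the loose steel flange: rectangle 90 mm (its x) by 120 mm (its y), 12 mm thick, about 0.65 kg, 64.5 mm bore, four bolt holes, flat on the plate. Its +x edge goes to the dowels, its +y end to the stop. It starts 30-70 mm short of the dowels, 20-33 mm short of the stop, turned up to 0.2 rad; it slides with 1 to 3 N. Home: axes parallel to the jig's, x = y = 0, z = 26 mm.
- flange_back_stop_end (a point): Point on the flange's dowel-side long edge, half-way up, 10 mm from its end-stop end. Home it is at x = 45, y = 50 mm in the jig's frame.
- flange_back_pipe_end (a point): Point on the flange's dowel-side long edge, half-way up, 10 mm from its other end. Home it is at x = 45, y = -50 mm in the jig's frame.
- flange_end (a point): Middle of the flange's short edge that faces the end stop, half-way up. Home it is at x = 0, y = 60 mm in the jig's frame.
- square_center (a point): Bystander: a red triangular welding magnet, 75 x 75 x 14 mm, lying loose on the jig plate near its -x, +y corner, half-way up.
- offcut_center (a point): Bystander: a pipe offcut, a tube 63.5 mm in diameter and 55 mm high, standing loose on the jig plate along its -x edge, beside the pipe; its centre.
- hammer_grip (a point): Bystander: a hammer lying on the bench at the robot's left; a point on its handle.
- spray_center (a point): Bystander: a spray can 66 mm in diameter and 200 mm high, standing on the bench at the left; its centre.

How it is judged:
By the outcome, as a careful person would: the job done as asked, in the order asked, and still so for the second after the job is handed in, with the robot touching nothing.
It also fails if it takes over 64 s, if anything falls off the work surface, if the arm or the gripper's body presses on something with over 40 N, if the wrist force passes 120 N, or if a joint passes its speed limit or range.

### The arm

A 7-joint arm with a two-finger parallel gripper is mounted at the origin on the work surface. World frame = base frame: x ahead of the robot, y to its left, z up, the work surface at z = 0. Lengths are in mm, angles in rad, forces in N, time in s.
With the tool pointing down it reaches from about 400 to 850 mm from the base axis. Payload 4.4 kg.
Tool frame: the origin (TCP) lies midway between the tips of the shut fingers; the grasp point (between the pads) lies 19 mm behind it (ctrl.grip_point_offset is the distance from the TCP to the grasp point, in mm); z points along the fingers, y is the line along which they close (so a half turn about z gives the same grasp; the last joint's range is limited). The gripper opens to 94 mm and grips with 3 to 60 N. Pads are 16 mm wide; open, the fingers measure 119 mm over their backs; the gripper's body (75 mm by 177 mm) begins 78 mm behind the grasp point.
Start: joints at [1.121, 0.628, 0.038, 1.517, -0.027, 0.996, -0.02], TCP at [243.419, -602.715, 205.478] pointing down, gripper open.
Joint ranges: [-3.06, 3.06], [-0.37, 2.12], [-1.25, 1.32], [0.18, 2.47], [-1.1, 4.24], [0.23, 1.98], [-2.94, 2.94]. Speed limits (rad/s): [2.57, 2.57, 3.14, 3.14, 3.14, 3.14, 3.14].

### API

Orientations are given as a unit quaternion [w, x, y, z].
In Python, from station import ctrl gives the robot as it stands.
- The arm moves only by the tool apply_moves, never from a script. Its argument "motion" is a list of rows, each an object of numbers: "x", "y", "z": the shift along the tool's x, y, z in m; "wx", "wy", "wz": the turn, a rotation vector about the tool's x, y, z in rad. A call has 1 to 12 rows; each row shifts and turns the commanded pose from where the row before left it, along the tool's axes as they then stand; what a row does not reach is not made up. A row lasts 1/8 s, in which the tool goes at most 62.5 mm and 10.7 degrees, less where a joint would pass 70% of its speed; a pose out of reach is approached as far as the arm can. A call is refused whole if a number of a shift passes 0.0625 or a number of a turn 0.188, either way. A call with a gripper value outside its range is refused whole. "grip" is the opening in per cent of the stroke, from 0 (shut) to 100 (fully open), set as the call begins (left out, the last holds). The fingers move at their own pace and stop on an object; "force" is the grip in N (left out, the last holds). Time passes only in rows, so rows that do not move let the fingers close. It gives the time, the measured TCP pose, the force, the opening and the grip force at its end, in the units of the state.
- ctrl.sense(): the state, without advancing time (a new reading comes with each control period).
- ctrl.snapshot(name): name is "scene" or "top" or "wrist"; returns a dict with "color" (480x640x3 uint8, blue, green, red), "K" (3x3 intrinsics, pixels), "T" (4x4, takes a point from camera to world coordinates). Camera axes: x right, y down, z forward; pixel columns grow to the right and rows downward; lengths in mm; the calibration is good to about 2 mm. The wrist camera is an equidistant fisheye: a pixel r from the principal point sees the ray r / f radians off the axis. A picture is of the moment at which its call begins. There is no depth.
- ctrl.finish_job(): hands the job in; it is judged then, once.
Trained networks look in a picture, given as the dict that the camera call returned (one of the last four; its "shot" number tells which), for a name from the list of things; names that differ only in an ending like _2 or _b are one class to them, and where a whole thing is asked for, a point or a joint stands for the part that bears it (a point fixed in the world has none). Each returns a list of dicts, best first, with "conf" (0 to 1); they miss things now and then, are a little off and sometimes report something else, mostly with a low value. They report only what shows in the picture. A call takes as long as a camera call.
- ctrl.recognise(target, picture): "point" ([x, y, z] in mm, in the coordinates of the camera as it stood for that picture, good to about 4 mm: the middle of the surface that is visible of it).
- ctrl.silhouettes(target, picture): "region" (480x640 bool, what is visible of it).
- ctrl.place_of(target, picture): "point" ([x, y, z] in mm, in the coordinates of the camera as it stood for that picture, good to about 4 mm: a listed point, or the origin of a listed thing).
The state is a dict: "clock": time; "q": joint angles; "qvel": joint speeds; "joint_torque": joint torques, N m; "eef_pos": TCP position; "ee_rot": TCP orientation; "ft_force": force on the tool from outside, world axes, zero at the start; "wrist_torque": the same for the moment, N m; "grip_width": finger opening in mm; "grasp_force": force on a finger pad.
Only numpy, scipy, OpenCV 4.12 (cv2) and the standard library are available. Lean on these libraries where they do the work, as an engineer would, in place of code of your own. Each camera call takes 0.05 s, during which the arm holds its last target. There are 200 camera calls.

## Working session

There is one attempt and no reset: what is moved stays moved. The work goes in short steps, Python scripts to look and compute and a tool call to move; the robot and the scene stay as the last step left them, time stands still between calls to the robot, and variables do not carry over. Pictures are saved under pics/ and viewed, at most 10 in all, crops included, and the job is handed in when it is done.

Besides the shell and the picture viewer there is one more tool, called after "Call:" by a JSON object that holds its "fn" and its "kwargs". apply_moves: Moves the arm, as the interface text tells. Its arguments: {"type":"object","properties":{"motion":{"type":"array"},"grip":{"type":"number"},"force":{"type":"number"}},"required":["motion"]}

```bash
ls; mkdir -p pics
cat > h.py <<'E'
import numpy as np, cv2
from station import ctrl
def W(s,p): return (s["T"]@np.r_[p,1])[:3]
def look(names,cam,save=None):
    s=ctrl.snapshot(cam)
    if save: cv2.imwrite("pics/"+save,s["color"])
    for n in names:
        r=ctrl.place_of(n,s)
        if r: print(cam,n,round(r[0]["conf"],2),W(s,r[0]["point"]).round(1))
        else: print(cam,n,None)
    return s
E
python3 - <<'E'
from h import *
N=["jig","dowel_stop_side","dowel_pipe_side","stop_face","pipe_end","pipe_leg","flange_center","flange_back_stop_end","flange_back_pipe_end","flange_end","square_center","offcut_center","hammer_grip","spray_center"]
look(N,"scene","s1.png");look(N,"top","t1.png")
s=ctrl.sense();print(s["eef_pos"],s["ee_rot"],s["ft_force"],s["clock"],s["grip_width"])
E
```

```text
pics
scene jig 0.95 [566.1  46.8  -3.3]
scene dowel_stop_side 0.78 [577.8 103.1  18. ]
scene dowel_pipe_side 0.7 [624.4  83.4  19.4]
scene stop_face 0.84 [512.   73.8  22.2]
scene pipe_end 0.65 [569.2  54.6  35.2]
scene pipe_leg 0.6 [707.6  -6.3 124.5]
scene flange_center None
scene flange_back_stop_end None
scene flange_back_pipe_end 0.51 [619.5   9.4  23.8]
scene flange_end 0.8 [504.   -4.7  22.6]
scene square_center 0.89 [426.7 -32.   29.2]
scene offcut_center 0.93 [ 720.5 -183.3   46.9]
scene hammer_grip 0.55 [432.4 367.7  11.2]
scene spray_center 0.59 [637.2 305.4  97. ]
top jig 0.9 [574.6  52.    1.6]
top dowel_stop_side 0.83 [586.3 106.5  20.6]
top dowel_pipe_side 0.6 [628.8  82.3  16.2]
top stop_face 0.83 [515.3  75.9  18.6]
top pipe_end 0.66 [572.1  50.5  34.6]
top pipe_leg 0.62 [706.2  -8.1 124.6]
top flange_center 0.77 [562.2 -19.6  29.4]
top flange_back_stop_end 0.97 [529.   30.1  25.1]
top flange_back_pipe_end 0.95 [626.7   9.6  25.3]
top flange_end 0.56 [503.5  -4.6  21.5]
top square_center 0.82 [433.5 -39.7  26.1]
top offcut_center 0.6 [ 723.7 -183.5   48.4]
top hammer_grip None
top spray_center 0.95 [635.8 299.7  94.6]
[ 243.42811025 -602.72838784  205.46052621] [3.77906281e-06 9.81642506e-01 1.90730152e-01 2.38251694e-05] [0.15523093 0.65272041 0.38756594] 1.5 93.96096427529784
```

View pics/s1.png

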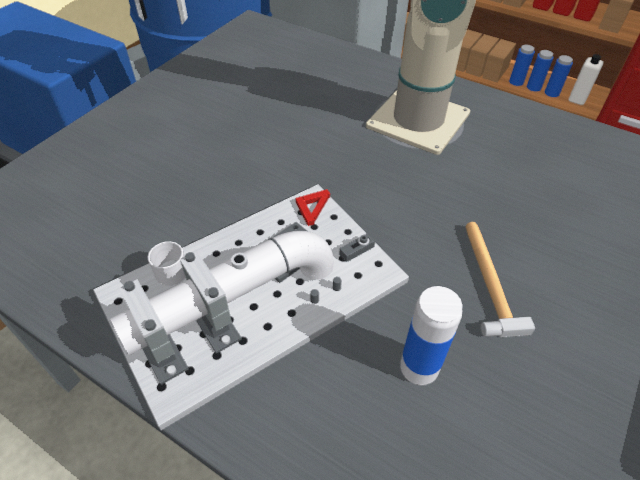

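View pics/t1.png

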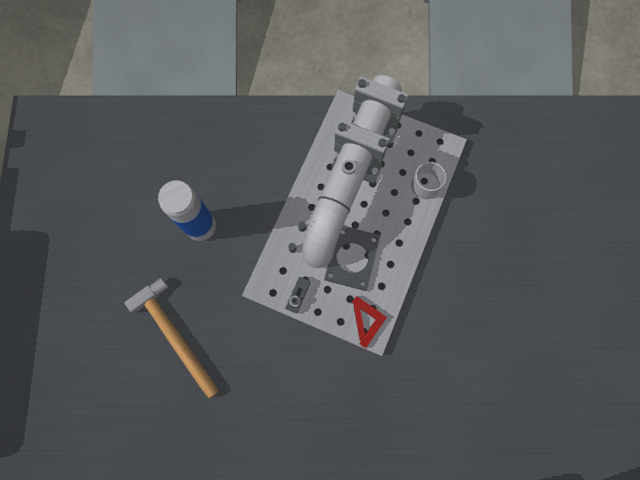

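```bash
cat >> h.py <<'E'
# jig-frame fit: yaw + translation
J={"dowel_stop_side":(53,10,20),"dowel_pipe_side":(53,-40,20),"stop_face":(3,60,20),"pipe_end":(0,0,36),"pipe_leg":(0,-150,124)}
def fit(meas):
    a=np.array([J[n] for n in meas],float);b=np.array(list(meas.values()))
    ca,cb=a.mean(0),b.mean(0);A=(a-ca)[:,0]+1j*(a-ca)[:,1];B=(b-cb)[:,0]+1j*(b-cb)[:,1]
    th=np.angle((A.conj()*B).sum());R=np.array([[np.cos(th),-np.sin(th),0],[np.sin(th),np.cos(th),0],[0,0,1]])
    return th,R,cb-R@ca,(b-(a@R.T+cb-R@ca))
E
python3 - <<'E'
from h import *
m={k:[] for k in J}; f={k:[] for k in ["flange_center","flange_back_stop_end","flange_back_pipe_end","flange_end","square_center","offcut_center"]}
for cam in ("top","scene","top","scene"):
    s=ctrl.snapshot(cam)
    for n in list(m)+list(f):
        r=ctrl.place_of(n,s)
        if r and r[0]["conf"]>.5: (m if n in m else f)[n].append(W(s,r[0]["point"]))
th,R,t,res=fit({k:np.mean(v,0) for k,v in m.items()})
print(th,t,res.round(1))
for n,v in f.items(): print(n,[(R.T@(p-t)).round(1) for p in v])
for c in("top","scene"):
    s=ctrl.snapshot(c);print(c,s["T"].round(2),s["K"][0,0])
E
```

```text
1.1706537614410133 [ 5.68805721e+02  5.03716748e+01 -3.12093614e-01] [[ 0.4  1.1  0.7]
 [ 1.  -2.5 -1.5]
 [-1.2  0.3 -1.1]
 [-0.  -0.3  0.9]
 [-0.2  1.3  1. ]]
flange_center [array([-70.7, -21.2,  30.2]), array([-69.7, -21. ,  28.7]), array([-2.2, 60.7, 20.8])]
flange_back_stop_end [array([-32.7,  35.8,  26.2]), array([-34.3,  30.7,  22.1])]
flange_back_pipe_end [array([ 51.3, -44.8,  18.1]), array([-15.5, -61.7,  26. ]), array([-16.3, -69.4,  26.9]), array([-14.1, -63. ,  23.1])]
flange_end [array([-79.3,  39.8,  21. ]), array([-75.1,  41. ,  23.6]), array([-77. ,  40.3,  20.1]), array([-74.7,  38. ,  24.8])]
square_center [array([-136.5,   93.1,   25.2]), array([-130.6,   95.2,   28.2]), array([-136.1,   91.2,   27.9]), array([-133.1,   98.9,   29.4])]
offcut_center [array([-156.5, -233.6,   48.3]), array([-155.3, -230.3,   45. ]), array([-156.3, -231.6,   48.6]), array([-6. , -1.9, -2.2])]
top [[-0.00000e+00 -9.70000e-01  2.30000e-01  3.38820e+02]
 [-1.00000e+00  0.00000e+00 -0.00000e+00  3.86500e+01]
 [ 0.00000e+00 -2.30000e-01 -9.70000e-01  1.05874e+03]
 [ 0.00000e+00  0.00000e+00  0.00000e+00  1.00000e+00]] 510.4045266719542
scene [[-5.40000e-01  6.40000e-01 -5.50000e-01  1.06667e+03]
 [ 8.40000e-01  4.10000e-01 -3.50000e-01  3.68760e+02]
 [ 0.00000e+00 -6.50000e-01 -7.60000e-01  8.08390e+02]
 [ 0.00000e+00  0.00000e+00  0.00000e+00  1.00000e+00]] 511.116718467154
```

The scene camera shows the pipe over the plate, the dowels at about (315,296) and (337,284), the stop at (357,247), the magnet at (313,206) and the offcut at (166,260). The top camera shows the flange at about (353,258), right of the pipe elbow, turned and clear of everything else. The jig fit has residuals under 3 mm. The flange sits at about (-69,-21) in the jig frame, turned +0.18 rad, which agrees with the sizes and ranges given.

Next: a leaned two-finger push towards the dowels.

Call:
{"fn": "apply_moves", "kwargs": {"motion": [{"wz": -0.157},{"wz": -0.157},{"wz": -0.157},{"wz": -0.157},{"wz": -0.159},{"x": 0.056,"y": 0.0066},{"x": 0.056,"y": 0.0066},{"x": 0.056,"y": 0.0066},{"x": 0.056,"y": 0.0066},{"x": 0.056,"y": 0.0066},{"x": 0.056,"y": 0.0066},{"x": 0.056,"y": 0.0066}], "grip": 60}}

```text
schema error: expected keys x, y, z, wx, wy, wz
```

Call:
{"fn": "apply_moves", "kwargs": {"motion": [{"x": 0.056,"y": 0.0066},{"x": 0.056,"y": 0.0066},{"x": 0.056,"y": 0.0066},{"wy": 0.134},{"wy": 0.133},{"wy": 0.133},{},{}]}}

```text
schema error: expected keys x, y, z, wx, wy, wz
```

```bash
cat >> h.py <<'E'
from scipy.spatial.transform import Rotation as Ro
TH=1.1707;T0=np.array([568.8,50.4,0]);RJ=Ro.from_euler('z',TH).as_matrix()
def tj():
    s=ctrl.sense();w,x,y,z=s["ee_rot"];Rt=RJ.T@Ro.from_quat([x,y,z,w]).as_matrix()
    p=RJ.T@(np.array(s["eef_pos"])-T0)
    print("t %.2f jig pos"%s["clock"],p.round(1),"x",Rt[:,0].round(3),"z",Rt[:,2].round(3),"F jig",(RJ.T@np.array(s["ft_force"])).round(1),"w",round(s["grip_width"],1),"q",np.round(s["q"],2))
    return p,Rt
def go(x,y,z):
    p,Rt=tj();print("shift tool mm",(Rt.T@(np.array([x,y,z])-p)).round(1))
def rel(dx,dy,dz):
    p,Rt=tj();print("shift tool mm",(Rt.T@np.array([dx,dy,dz])).round(1))
E
python3 -c "
from h import *
go(-145,-21,25)
p,Rt=tj();print(Rt)"
```

```text
t 4.00 jig pos [-728.3   45.2  205.5] x [ 0.706 -0.708  0.   ] z [ 0. -0. -1.] F jig [-0.1 -0.2 -0.3] w 94.2 q [ 1.12  0.63  0.04  1.52 -0.03  1.   -0.02]
shift tool mm [ 458.7 -366.3  180.5]
t 4.00 jig pos [-728.3   45.2  205.5] x [ 0.706 -0.708  0.   ] z [ 0. -0. -1.] F jig [-0.1 -0.2 -0.3] w 94.2 q [ 1.12  0.63  0.04  1.52 -0.03  1.   -0.02]
[[ 7.06034612e-01 -7.08177327e-01  1.23002514e-05]
 [-7.08177324e-01 -7.06034611e-01 -7.94819642e-05]
 [ 6.49717282e-05  4.74062586e-05 -9.99999997e-01]]
```

Call:
{"fn": "apply_moves", "kwargs": {"motion": [{"x": 0,"y": 0,"z": 0,"wx": 0,"wy": 0,"wz": -0.157},{"x": 0,"y": 0,"z": 0,"wx": 0,"wy": 0,"wz": -0.157},{"x": 0,"y": 0,"z": 0,"wx": 0,"wy": 0,"wz": -0.157},{"x": 0,"y": 0,"z": 0,"wx": 0,"wy": 0,"wz": -0.157},{"x": 0,"y": 0,"z": 0,"wx": 0,"wy": 0,"wz": -0.159},{"x": 0.056,"y": 0.0066,"z": 0,"wx": 0,"wy": 0,"wz": 0},{"x": 0.056,"y": 0.0066,"z": 0,"wx": 0,"wy": 0,"wz": 0},{"x": 0.056,"y": 0.0066,"z": 0,"wx": 0,"wy": 0,"wz": 0},{"x": 0.056,"y": 0.0066,"z": 0,"wx": 0,"wy": 0,"wz": 0},{"x": 0.056,"y": 0.0066,"z": 0,"wx": 0,"wy": 0,"wz": 0},{"x": 0.056,"y": 0.0066,"z": 0,"wx": 0,"wy": 0,"wz": 0},{"x": 0.056,"y": 0.0066,"z": 0,"wx": 0,"wy": 0,"wz": 0}], "grip": 60}}

```text
clock: 5.5
eef_pos: [439.5, -258.2, 205.8]
ee_rot: [0.0, 0.834, 0.552, 0.0]
ft_force: [0.4, -0.4, -0.0]
grip_width: 56.3
grasp_force: 0.0
```

Call:
{"fn": "apply_moves", "kwargs": {"motion": [{"x": 0.056,"y": 0.0066,"z": 0,"wx": 0,"wy": 0,"wz": 0},{"x": 0.056,"y": 0.0066,"z": 0,"wx": 0,"wy": 0,"wz": 0},{"x": 0.056,"y": 0.0066,"z": 0,"wx": 0,"wy": 0,"wz": 0},{"x": 0,"y": 0,"z": 0,"wx": 0,"wy": 0.134,"wz": 0},{"x": 0,"y": 0,"z": 0,"wx": 0,"wy": 0.133,"wz": 0},{"x": 0,"y": 0,"z": 0,"wx": 0,"wy": 0.133,"wz": 0},{"x": 0,"y": 0,"z": 0,"wx": 0,"wy": 0,"wz": 0},{"x": 0,"y": 0,"z": 0,"wx": 0,"wy": 0,"wz": 0}]}}

```text
clock: 6.5
eef_pos: [522.6, -111.8, 205.8]
ee_rot: [-0.11, 0.817, 0.542, 0.165]
ft_force: [0.1, 0.3, -0.0]
grip_width: 56.5
grasp_force: 0.0
```

```bash
python3 -c "
from h import *
go(-150,-21,25)"
```

```text
t 6.50 jig pos [-167.4  -20.6  205.8] x [0.921 0.001 0.389] z [ 0.389  0.    -0.921] F jig [ 0.3  0.  -0. ] w 56.5 q [ 0.76  0.53 -0.48  1.88 -0.24  0.77  0.11]
shift tool mm [-54.2   0.3 173.4]
```

Call:
{"fn": "apply_moves", "kwargs": {"motion": [{"x": -0.014,"y": 0,"z": 0.03,"wx": 0,"wy": 0,"wz": 0},{"x": -0.01,"y": 0,"z": 0.03,"wx": 0,"wy": 0,"wz": 0},{"x": -0.01,"y": 0,"z": 0.03,"wx": 0,"wy": 0,"wz": 0},{"x": -0.01,"y": 0,"z": 0.03,"wx": 0,"wy": 0,"wz": 0},{"x": -0.006,"y": 0,"z": 0.03,"wx": 0,"wy": 0,"wz": 0},{"x": -0.004,"y": 0,"z": 0.022,"wx": 0,"wy": 0,"wz": 0},{"x": 0,"y": 0,"z": 0,"wx": 0,"wy": 0,"wz": 0}]}}

```text
clock: 7.38
eef_pos: [529.2, -93.6, 25.6]
ee_rot: [-0.111, 0.816, 0.544, 0.165]
ft_force: [-0.1, 0.4, -0.7]
grip_width: 56.3
grasp_force: 0.0
```

```bash
python3 -c "
from h import *
rel(100,0,0)
for c in ('scene','wrist','top'):
  s=ctrl.snapshot(c); cv2.imwrite('pics/%s2.png'%c,s['color'])
a=cv2.imread('pics/wrist2.png');b=cv2.imread('pics/top2.png')[180:380,200:467]
b=cv2.resize(b,(640,480));cv2.imwrite('pics/m2.png',cv2.resize(np.hstack([a,b]),(800,300)))"
```

```text
t 7.38 jig pos [-148.   -19.6   25.6] x [0.921 0.004 0.39 ] z [ 0.39   0.003 -0.921] F jig [ 0.3  0.3 -0.7] w 56.3 q [ 0.69  0.83 -0.45  2.   -0.21  0.37  0.17]
shift tool mm [92.1  0.5 39. ]
```

View pics/m2.png

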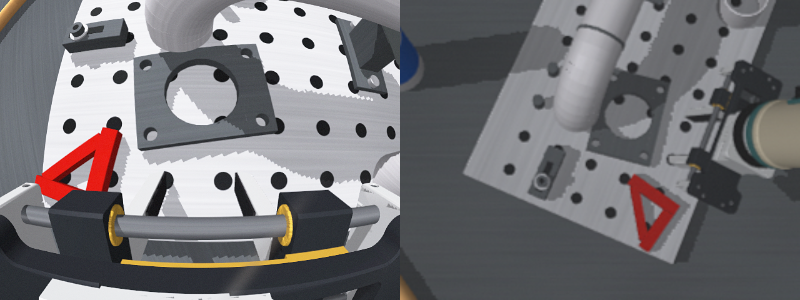

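The wrist picture shows the flange's near edge running from (138,150) to (278,132). The finger tips at (155,190) and (240,190) are roughly centred on it, and the magnet at (115,135) is clear to the left.

Call:
{"fn": "apply_moves", "kwargs": {"motion": [{"x": 0.0138,"y": 0,"z": 0.0058,"wx": 0,"wy": 0,"wz": 0},{"x": 0.0092,"y": 0,"z": 0.0039,"wx": 0,"wy": 0,"wz": 0},{"x": 0.0074,"y": 0,"z": 0.0031,"wx": 0,"wy": 0,"wz": 0},{"x": 0.0074,"y": 0,"z": 0.0031,"wx": 0,"wy": 0,"wz": 0},{"x": 0.0074,"y": 0,"z": 0.0031,"wx": 0,"wy": 0,"wz": 0},{"x": 0.0074,"y": 0,"z": 0.0031,"wx": 0,"wy": 0,"wz": 0},{"x": 0.0074,"y": 0,"z": 0.0031,"wx": 0,"wy": 0,"wz": 0},{"x": 0.0074,"y": 0,"z": 0.0031,"wx": 0,"wy": 0,"wz": 0}]}}

```text
clock: 8.52
eef_pos: [557.7, -29.0, 26.2]
ee_rot: [-0.11, 0.817, 0.541, 0.166]
ft_force: [-0.1, -2.0, 0.6]
grip_width: 56.2
grasp_force: 1.0
```

```bash
python3 -c "
from h import *
rel(10,0,0)
s=ctrl.snapshot('wrist'); cv2.imwrite('pics/w3.png',s['color'][:400])"
```

```text
t 8.53 jig pos [-77.5 -20.7  26.2] x [ 0.921 -0.     0.389] z [ 0.389 -0.    -0.921] F jig [-1.9 -0.7  0.6] w 56.2 q [ 0.55  0.82 -0.44  2.   -0.25  0.32  0.09]
shift tool mm [ 9.2 -0.   3.9]
```

View pics/w3.png

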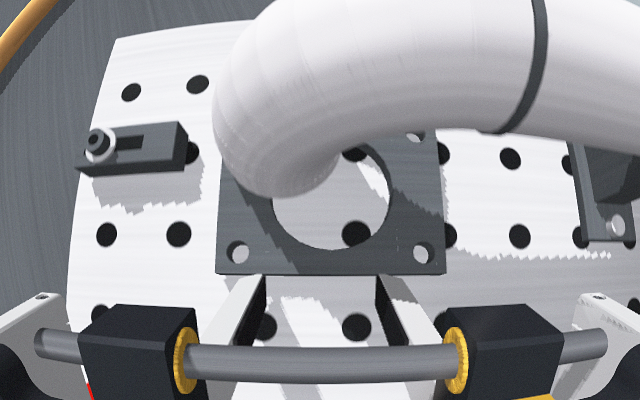

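The flange is now square on both fingers: its edge runs from (215,272) to (445,272), with fingers at (262,280) and (380,280). I'll push on to the dowels.

Call:
{"fn": "apply_moves", "kwargs": {"motion": [{"x": 0.0064,"y": 0,"z": 0.0028,"wx": 0,"wy": 0,"wz": 0},{"x": 0.0064,"y": 0,"z": 0.0028,"wx": 0,"wy": 0,"wz": 0},{"x": 0.0046,"y": 0,"z": 0.002,"wx": 0,"wy": 0,"wz": 0},{"x": 0.0018,"y": 0,"z": 0.0008,"wx": 0,"wy": 0,"wz": 0},{"x": 0.0009,"y": 0,"z": 0.0004,"wx": 0,"wy": 0,"wz": 0},{"x": 0,"y": 0,"z": 0,"wx": 0,"wy": 0,"wz": 0}]}}

```text
clock: 9.32
eef_pos: [566.0, -9.2, 25.9]
ee_rot: [-0.11, 0.817, 0.541, 0.166]
ft_force: [-0.2, -1.4, 0.8]
grip_width: 56.3
grasp_force: 0.8
```

```bash
python3 -c "
from h import *
tj()"
```

```text
t 9.32 jig pos [-56.  -20.7  25.9] x [ 0.921 -0.     0.389] z [ 0.389  0.    -0.921] F jig [-1.4 -0.4  0.8] w 56.3 q [ 0.5   0.82 -0.43  1.99 -0.26  0.31  0.06]
```

Now in 1 mm steps until the dowels resist.

Call:
{"fn": "apply_moves", "kwargs": {"motion": [{"x": 0.0009,"y": 0,"z": 0.0004,"wx": 0,"wy": 0,"wz": 0},{"x": 0.0009,"y": 0,"z": 0.0004,"wx": 0,"wy": 0,"wz": 0},{"x": 0,"y": 0,"z": 0,"wx": 0,"wy": 0,"wz": 0}]}}

```text
clock: 9.7
eef_pos: [566.8, -7.3, 25.9]
ee_rot: [-0.11, 0.817, 0.542, 0.166]
ft_force: [-1.2, -1.6, 0.3]
grip_width: 56.6
grasp_force: 1.0
```

Call:
{"fn": "apply_moves", "kwargs": {"motion": [{"x": 0.0009,"y": 0,"z": 0.0004,"wx": 0,"wy": 0,"wz": 0},{"x": 0,"y": 0,"z": 0,"wx": 0,"wy": 0,"wz": 0}]}}

```text
clock: 9.95
eef_pos: [567.0, -6.8, 25.8]
ee_rot: [-0.11, 0.817, 0.541, 0.165]
ft_force: [-0.9, -3.2, 1.8]
grip_width: 56.5
grasp_force: 1.9
```

Call:
{"fn": "apply_moves", "kwargs": {"motion": [{"x": 0.0009,"y": 0,"z": 0.0004,"wx": 0,"wy": 0,"wz": 0},{"x": 0,"y": 0,"z": 0,"wx": 0,"wy": 0,"wz": 0}]}}

```text
clock: 10.2
eef_pos: [567.2, -6.6, 25.7]
ee_rot: [-0.109, 0.817, 0.541, 0.165]
ft_force: [-3.7, -5.8, 3.0]
grip_width: 56.0
grasp_force: 3.0
```

```bash
python3 -c "
from h import *
tj()"
```

```text
t 10.20 jig pos [-53.2 -20.8  25.7] x [ 0.922 -0.001  0.388] z [ 0.388 -0.    -0.922] F jig [-6.8  1.1  3. ] w 56.0 q [ 0.5   0.82 -0.43  1.99 -0.27  0.3   0.06]
```

Call:
{"fn": "apply_moves", "kwargs": {"motion": [{"x": 0.0009,"y": 0,"z": 0.0004,"wx": 0,"wy": 0,"wz": 0},{"x": 0.0005,"y": 0,"z": 0.0002,"wx": 0,"wy": 0,"wz": 0},{"x": 0,"y": 0,"z": 0,"wx": 0,"wy": 0,"wz": 0}]}}

```text
clock: 10.58
eef_pos: [567.3, -6.4, 25.5]
ee_rot: [-0.109, 0.818, 0.541, 0.165]
ft_force: [-4.6, -7.7, 5.9]
grip_width: 56.4
grasp_force: 4.6
```

```bash
python3 -c "
from h import *
tj()
s=ctrl.snapshot('wrist'); a=s['color'][40:400]
b=ctrl.snapshot('scene')['color'][200:340,240:440]
cv2.imwrite('pics/m4.png',np.hstack([cv2.resize(a,(420,236)),cv2.resize(b,(337,236))]))"
```

```text
t 10.57 jig pos [-52.9 -20.8  25.5] x [ 0.922 -0.002  0.387] z [ 0.387 -0.    -0.922] F jig [-8.9  1.2  5.9] w 56.4 q [ 0.49  0.82 -0.43  1.99 -0.27  0.3   0.06]
```

View pics/m4.png

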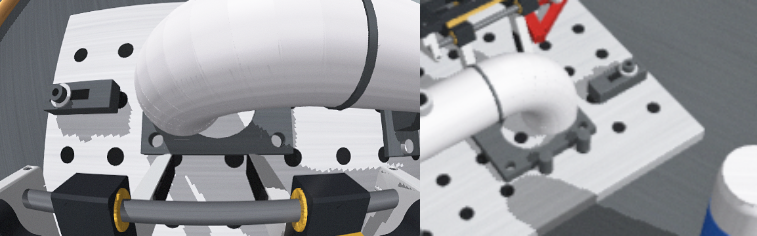

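The scene crop shows the flange's long edge lying on both dowels (about (548,160) and (578,140)). I'll back off, shut the gripper and lean further for the end push.

Call:
{"fn": "apply_moves", "kwargs": {"motion": [{"x": -0.0046,"y": 0,"z": -0.002,"wx": 0,"wy": 0,"wz": 0},{"x": -0.0184,"y": 0,"z": -0.0078,"wx": 0,"wy": 0,"wz": 0},{"x": -0.0184,"y": 0,"z": -0.0078,"wx": 0,"wy": 0,"wz": 0},{"x": -0.008,"y": 0,"z": -0.04,"wx": 0,"wy": 0,"wz": 0},{"x": -0.008,"y": 0,"z": -0.05,"wx": 0,"wy": 0,"wz": 0},{"x": -0.008,"y": 0,"z": -0.05,"wx": 0,"wy": 0,"wz": 0},{"x": 0,"y": 0,"z": 0,"wx": 0,"wy": 0,"wz": 0}]}}

```text
clock: 11.55
eef_pos: [522.7, -118.4, 148.2]
ee_rot: [-0.107, 0.817, 0.541, 0.167]
ft_force: [0.4, 0.3, -0.4]
grip_width: 56.3
grasp_force: 0.0
```

Call:
{"fn": "apply_moves", "kwargs": {"motion": [{"x": 0,"y": 0,"z": 0,"wx": 0,"wy": 0.167,"wz": 0},{"x": 0,"y": 0,"z": 0,"wx": 0,"wy": 0.167,"wz": 0},{"x": 0,"y": 0,"z": 0,"wx": 0,"wy": 0.166,"wz": 0},{"x": 0,"y": 0,"z": 0,"wx": -0.157,"wy": 0,"wz": 0.124},{"x": 0,"y": 0,"z": 0,"wx": 0,"wy": 0,"wz": 0},{"x": 0,"y": 0,"z": 0,"wx": 0,"wy": 0,"wz": 0}], "grip": 0}}

```text
clock: 12.3
eef_pos: [521.9, -115.6, 146.2]
ee_rot: [-0.205, 0.793, 0.427, 0.384]
ft_force: [0.7, -0.4, -0.0]
grip_width: 1.5
grasp_force: 0.0
```

```bash
python3 -c "
from h import *
p,Rt=tj()
tip=np.array([8,-107,29.]); st=tip-Rt[:,2]*200
print(st,Rt.T@(st-p),Rt)
m={k:[] for k in ['flange_center','flange_back_stop_end','flange_back_pipe_end','flange_end','dowel_pipe_side','dowel_stop_side','stop_face','pipe_leg','pipe_end']}
for c in ('top','scene'):
  s=ctrl.snapshot(c)
  for n in m:
    r=ctrl.place_of(n,s)
    if r: print(c,n,round(r[0]['conf'],2),(RJ.T@(W(s,r[0]['point'])-T0)).round(1))
"
```

```text
t 12.30 jig pos [-171.1  -21.5  146.2] x [ 0.611 -0.112  0.784] z [ 0.77  -0.145 -0.621] F jig [-0.1 -0.8 -0. ] w 1.5 q [ 1.26  0.92 -0.84  2.04 -0.56  0.52  0.57]
[-146.05122855  -78.00569632  153.2076863 ] [27.12076811 51.00884244 23.17982211] [[ 0.61084581 -0.18322902  0.77025614]
 [-0.1120763  -0.98306773 -0.14497152]
 [ 0.78377695  0.00222779 -0.62103843]]
top flange_back_stop_end 0.88 [42.8 21.9 23.5]
top flange_end 0.7 [ 0.6 37.  22.5]
top dowel_pipe_side 0.72 [ 53.3 -41.2  18.1]
top dowel_stop_side 0.75 [55.   6.3 22.5]
top stop_face 0.72 [ 4.4 58.4 19.6]
top pipe_leg 0.87 [  -0.2 -150.1  127. ]
top pipe_end 0.62 [-0.5 -1.9 31.8]
scene flange_center 0.63 [ -2.3 -27.8  26.3]
scene flange_back_stop_end 0.96 [40.9 27.6 23.9]
scene flange_back_pipe_end 0.9 [ 44.2 -74.7  24. ]
scene flange_end 0.66 [ 1.4 35.  25.1]
scene dowel_pipe_side 0.68 [ 52.  -38.5  18.2]
scene dowel_stop_side 0.85 [52.6 13.8 20.8]
scene stop_face 0.8 [ 0.6 62.4 23.2]
scene pipe_leg 0.71 [  -0.4 -150.2  121.3]
scene pipe_end 0.83 [ 4.1 -2.2 39.3]
```

Call:
{"fn": "apply_moves", "kwargs": {"motion": [{"x": 0.0135,"y": 0.0255,"z": 0.0115,"wx": 0,"wy": 0,"wz": 0},{"x": 0.0135,"y": 0.0255,"z": 0.0115,"wx": 0,"wy": 0,"wz": 0},{"x": 0,"y": 0,"z": 0.025,"wx": 0,"wy": 0,"wz": 0},{"x": 0,"y": 0,"z": 0.025,"wx": 0,"wy": 0,"wz": 0},{"x": 0,"y": 0,"z": 0.025,"wx": 0,"wy": 0,"wz": 0},{"x": 0,"y": 0,"z": 0.025,"wx": 0,"wy": 0,"wz": 0},{"x": 0,"y": 0,"z": 0,"wx": 0,"wy": 0,"wz": 0}]}}

```text
clock: 14.18
eef_pos: [625.5, -48.3, 89.8]
ee_rot: [-0.207, 0.793, 0.426, 0.383]
ft_force: [0.2, -0.3, 0.0]
grip_width: 0.5
grasp_force: 0.0
```

```bash
python3 -c "
from h import *
go(8,-107,29)
s=ctrl.snapshot('wrist'); a=s['color'][:400]
b=ctrl.snapshot('top')['color'][60:320,240:520]
cv2.imwrite('pics/m5.png',np.hstack([cv2.resize(a,(480,300)),cv2.resize(b,(320,300))]))"
```

```text
t 14.18 jig pos [-68.8 -90.7  89.8] x [ 0.61  -0.116  0.784] z [ 0.771 -0.143 -0.621] F jig [-0.2 -0.3  0. ] w 0.5 q [ 1.03  1.06 -0.84  1.93 -0.6   0.35  0.53]
shift tool mm [ 1.1  2.1 99.3]
```

View pics/m5.png

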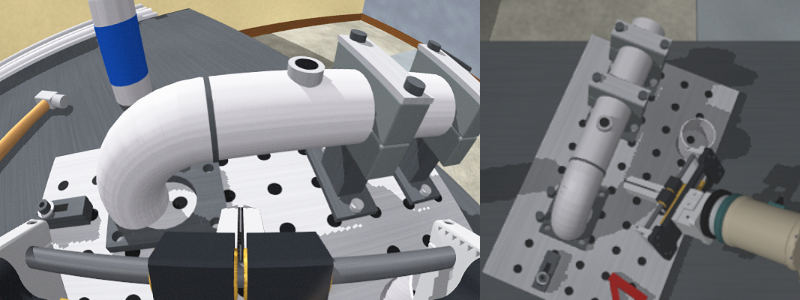

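The wrist view shows the shut fingers at (240,220) heading under the pipe leg beside the flange's far end, with clamps and leg clear. Carrying on inwards.

Call:
{"fn": "apply_moves", "kwargs": {"motion": [{"x": 0.0005,"y": 0.001,"z": 0.02,"wx": 0,"wy": 0,"wz": 0},{"x": 0.0005,"y": 0.001,"z": 0.02,"wx": 0,"wy": 0,"wz": 0},{"x": 0,"y": 0,"z": 0.015,"wx": 0,"wy": 0,"wz": 0},{"x": 0,"y": 0,"z": 0,"wx": 0,"wy": 0,"wz": 0}]}}

```text
clock: 14.78
eef_pos: [651.6, -13.0, 56.2]
ee_rot: [-0.207, 0.793, 0.426, 0.383]
ft_force: [-0.2, -0.4, -0.1]
grip_width: 0.2
grasp_force: 0.0
```

```bash
python3 -c "
from h import *
go(8,-107,29)"
```

```text
t 14.78 jig pos [ -26.1 -101.    56.2] x [ 0.61  -0.115  0.784] z [ 0.771 -0.144 -0.621] F jig [-0.4  0.1 -0.1] w 0.2 q [ 0.95  1.14 -0.85  1.92 -0.65  0.25  0.57]
shift tool mm [ 0.2 -0.3 44. ]
```

Joint 6 is nearing its lower limit (0.23). I'll fit a kinematic model from the logged poses to find a lean and yaw that keep clear of it.

```bash
cat > k.py <<'E'
import numpy as np
from scipy.spatial.transform import Rotation as Ro
from scipy.optimize import least_squares
D=[([1.121,.628,.038,1.517,-.027,.996,-.02],[243.4,-602.7,205.5],[0,.9816,.1907,0]),
([.76,.53,-.48,1.88,-.24,.77,.11],[522.6,-111.8,205.8],[-.11,.817,.542,.165]),
([.69,.83,-.45,2.0,-.21,.37,.17],[529.2,-93.6,25.6],[-.111,.816,.544,.165]),
([.55,.82,-.44,2.0,-.25,.32,.09],[557.7,-29,26.2],[-.11,.817,.541,.166]),
([1.26,.92,-.84,2.04,-.56,.52,.57],[521.9,-115.6,146.2],[-.205,.793,.427,.384]),
([1.03,1.06,-.84,1.93,-.6,.35,.53],[625.5,-48.3,89.8],[-.207,.793,.426,.383]),
([.95,1.14,-.85,1.92,-.65,.25,.57],[651.6,-13,56.2],[-.207,.793,.426,.383])]
def fk(q,P,sg):
    d=P[:4];o=P[4:8];c=P[8]
    R=Ro.from_euler('z',sg[0]*q[0]+c);p=np.array([0,0,d[0]])
    R=R*Ro.from_euler('y',q[1]);R=R*Ro.from_euler('z',sg[1]*q[2]);p=p+R.apply([o[0],0,d[1]])
    R=R*Ro.from_euler('y',q[3]);p=p+R.apply([o[1],0,0]);R=R*Ro.from_euler('z',sg[2]*q[4]);p=p+R.apply([o[2],0,d[2]])
    R=R*Ro.from_euler('y',q[5]);R=R*Ro.from_euler('z',sg[3]*q[6]+P[9]);p=p+R.apply([o[3],0,d[3]])
    return p,R
def res(P,sg):
    e=[]
    for q,p,w in D:
        a,R=fk(q,P,sg);e+=list(a-p)+list(200*(R.inv()*Ro.from_quat([w[1],w[2],w[3],w[0]])).as_rotvec())
    return np.array(e)
if __name__=="__main__":
    import itertools
    best=None
    for sg in itertools.product([-1,1],repeat=4):
      for c9 in (0,np.pi/2,-np.pi/2,np.pi):
        r=least_squares(res,[330,400,380,300,0,0,0,0,0,c9],args=(sg,),loss='soft_l1')
        if best is None or r.cost<best[0]: best=(r.cost,sg,r.x)
    print(best[0],best[1],best[2].round(3).tolist());print(res(best[2],best[1]).reshape(-1,6).round(1))
E
python3 k.py
```

```text
29.257263085306676 (-1, -1, -1, -1) [337.709, 581.059, 380.18, 377.355, 0.972, 23.227, -1.796, -24.089, -0.006, -92.682]
[[ 0.4  0.5  0.1  0.2 -0.1  0.1]
 [ 0.7  0.2 -0.8  1.1 -0.7 -0.5]
 [-2.5  0.2  3.1 -0.5 -0.4 -1.5]
 [-5.5 -0.3  6.1  0.1  0.4  1.3]
 [ 1.2  0.2 -0.7 -0.1 -0.6  0.5]
 [ 3.7 -5.4  0.1  1.9 -0.4  0.8]
 [ 0.2  0.5 -2.3  0.5 -0.5 -0.9]]
```

```bash
cat > ik.py <<'E'
from k import *
import io
sg=(-1,-1,-1,-1);P=least_squares(res,[337.7,581,380,377,1,23,-1.8,-24,0,-92.68],args=(sg,),loss='soft_l1').x
TH=1.1707;T0=np.array([568.8,50.4,0]);RJ=Ro.from_euler('z',TH)
lo=np.array([-3.06,-.37,-1.25,.18,-1.1,.23,-2.94]);hi=np.array([3.06,2.12,1.32,2.47,4.24,1.98,2.94])
q0=np.array([.95,1.14,-.85,1.92,-.65,.25,.57])
def rot(lean,yaw,roll=0): return RJ*Ro.from_euler('z',yaw)*Ro.from_euler('x',np.pi)*Ro.from_euler('y',lean)*Ro.from_euler('z',roll)
def ik(tip,R,qs,w=1e-2,qr=None):
    pt=RJ.apply(tip)+T0; qr=qs if qr is None else qr
    def f(q):
        a,Rr=fk(q,P,sg);return np.r_[(a-pt)/1,(R.inv()*Rr).as_rotvec()*300,w*(q-qr)*10]
    r=least_squares(f,np.clip(qs,lo+.01,hi-.01),bounds=(lo,hi));e=f(r.x)
    return r.x,np.linalg.norm(e[:6])
E
python3 - <<'E'
from ik import *
for y in(-107,-72):
  for lean in(.6,.75,.9,1.1):
    for yaw in(-.4,-.2,0,.2):
      R=rot(lean,yaw);out=[]
      for q3 in(-1.2,-.85,-.5,0,.5):
        qq=q0.copy();qq[2]=q3;qq[5]=.5
        q,e=ik([8,y,29],R,qq)
        out.append("%.2f/%.2f"%(q[2],q[5]) if e<2 else "--")
      print(y,lean,yaw,out)
E
```

```text
-107 0.6 -0.4 ['--', '--', '--', '--', '--']
-107 0.6 -0.2 ['-0.78/0.23', '-0.50/0.27', '-0.48/0.29', '-0.42/0.32', '-0.30/0.39']
-107 0.6 0 ['-0.51/0.45', '-0.47/0.46', '-0.42/0.48', '-0.33/0.52', '-0.19/0.59']
-107 0.6 0.2 ['-0.54/0.63', '-0.47/0.64', '-0.41/0.66', '-0.29/0.70', '-0.14/0.77']
-107 0.75 -0.4 ['--', '--', '--', '--', '--']
-107 0.75 -0.2 ['-0.66/0.23', '-0.66/0.23', '-0.66/0.23', '-0.66/0.23', '-0.56/0.30']
-107 0.75 0 ['-0.65/0.44', '-0.61/0.46', '-0.57/0.48', '-0.47/0.52', '-0.31/0.62']
-107 0.75 0.2 ['-0.64/0.66', '-0.58/0.68', '-0.51/0.70', '-0.39/0.75', '-0.23/0.83']
-107 0.9 -0.4 ['--', '--', '--', '--', '--']
-107 0.9 -0.2 ['-0.78/0.23', '-0.78/0.23', '-0.78/0.23', '-0.78/0.23', '-0.78/0.23']
-107 0.9 0 ['-0.76/0.46', '-0.73/0.47', '-0.68/0.50', '-0.58/0.55', '-0.40/0.67']
-107 0.9 0.2 ['-0.73/0.71', '-0.66/0.73', '-0.59/0.76', '-0.47/0.82', '-0.29/0.90']
-107 1.1 -0.4 ['--', '--', '--', '--', '--']
-107 1.1 -0.2 ['-0.94/0.23', '-0.94/0.23', '-0.94/0.23', '-0.94/0.23', '-0.94/0.23']
-107 1.1 0 ['-0.87/0.52', '-0.83/0.54', '-0.78/0.57', '-0.67/0.64', '-0.47/0.7
[... 439 characters left out ...]
['--', '--', '--', '--', '--']
-72 0.75 0 ['-0.68/0.36', '-0.65/0.37', '-0.61/0.39', '-0.54/0.43', '-0.38/0.53']
-72 0.75 0.2 ['-0.65/0.59', '-0.60/0.60', '-0.54/0.62', '-0.43/0.67', '-0.27/0.75']
-72 0.9 -0.4 ['--', '--', '--', '--', '--']
-72 0.9 -0.2 ['--', '--', '--', '--', '--']
-72 0.9 0 ['-0.79/0.38', '-0.76/0.39', '-0.73/0.41', '-0.65/0.46', '-0.46/0.59']
-72 0.9 0.2 ['-0.74/0.64', '-0.68/0.66', '-0.62/0.68', '-0.50/0.74', '-0.33/0.83']
-72 1.1 -0.4 ['--', '--', '--', '--', '--']
-72 1.1 -0.2 ['--', '--', '--', '--', '--']
-72 1.1 0 ['-0.89/0.44', '-0.86/0.46', '-0.82/0.48', '-0.73/0.55', '-0.51/0.72']
-72 1.1 0.2 ['-0.82/0.74', '-0.77/0.76', '-0.70/0.79', '-0.57/0.85', '-0.40/0.96']
```

Call:
{"fn": "apply_moves", "kwargs": {"motion": [{"x": 0,"y": 0,"z": -0.01,"wx": 0.0785,"wy": 0,"wz": -0.062},{"x": 0,"y": 0,"z": 0,"wx": 0.0785,"wy": 0,"wz": -0.062},{"x": 0,"y": 0,"z": 0,"wx": 0,"wy": 0.1,"wz": 0},{"x": 0,"y": 0,"z": 0,"wx": 0,"wy": 0.1,"wz": 0},{"x": 0,"y": 0,"z": 0,"wx": 0,"wy": 0,"wz": 0},{"x": 0,"y": 0,"z": 0,"wx": 0,"wy": 0,"wz": 0}]}}

```text
clock: 15.52
eef_pos: [647.7, -21.0, 64.1]
ee_rot: [-0.291, 0.707, 0.476, 0.434]
ft_force: [-0.4, 0.4, 0.7]
grip_width: 0.4
grasp_force: 0.0
```

```bash
python3 -c "
from h import *
p,Rt=tj();print(Rt)
go(10,-104,29)
s=ctrl.snapshot('wrist'); a=s['color'][:400]
b=ctrl.snapshot('top')['color'][60:320,240:520]
cv2.imwrite('pics/m6.png',np.hstack([cv2.resize(a,(480,300)),cv2.resize(b,(320,300))]))"
```

```text
t 15.53 jig pos [ -35.1 -100.5   64.1] x [0.454 0.007 0.891] z [ 0.891  0.012 -0.454] F jig [0.2 0.5 0.7] w 0.4 q [ 0.98  1.25 -0.81  1.71 -0.55  0.64  0.67]
[[ 4.53795475e-01  1.32422535e-02  8.91007469e-01]
 [ 6.50948026e-03 -9.99912160e-01  1.15454898e-02]
 [ 8.91082092e-01  5.60704496e-04 -4.53841814e-01]]
t 15.53 jig pos [ -35.1 -100.5   64.1] x [0.454 0.007 0.891] z [ 0.891  0.012 -0.454] F jig [0.2 0.5 0.7] w 0.4 q [ 0.98  1.25 -0.81  1.71 -0.55  0.64  0.67]
shift tool mm [-10.8   4.1  56. ]
```

View pics/m6.png

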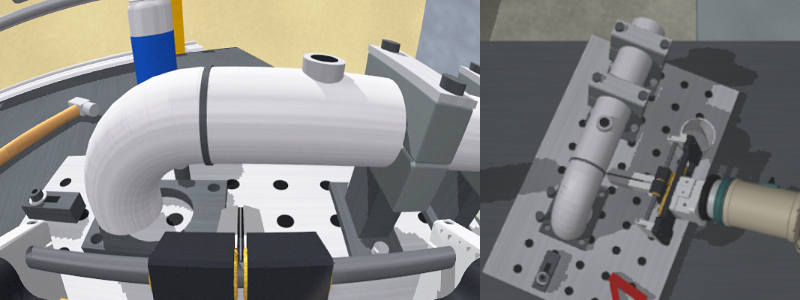

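The wrist view shows the fingers at (240,225) beside the flange's end edge (about x=227), with open plate to their right. Clamp and offcut are clear. Going in.

Call:
{"fn": "apply_moves", "kwargs": {"motion": [{"x": 0,"y": 0.004,"z": 0,"wx": 0,"wy": 0,"wz": 0},{"x": -0.002,"y": 0,"z": 0.0112,"wx": 0,"wy": 0,"wz": 0},{"x": -0.002,"y": 0,"z": 0.0112,"wx": 0,"wy": 0,"wz": 0},{"x": -0.002,"y": 0,"z": 0.0112,"wx": 0,"wy": 0,"wz": 0},{"x": -0.002,"y": 0,"z": 0.0112,"wx": 0,"wy": 0,"wz": 0},{"x": -0.0025,"y": 0,"z": 0.0112,"wx": 0,"wy": 0,"wz": 0},{"x": 0,"y": 0,"z": 0,"wx": 0,"wy": 0,"wz": 0}]}}

```text
clock: 16.5
eef_pos: [668.2, 20.2, 28.4]
ee_rot: [-0.292, 0.707, 0.476, 0.434]
ft_force: [0.4, 0.4, 1.1]
grip_width: 0.4
grasp_force: 0.3
```

```bash
python3 -c "
from h import *
rel(0,10,0)"
```

```text
t 16.50 jig pos [  10.9 -103.3   28.4] x [0.452 0.006 0.892] z [ 0.892  0.013 -0.452] F jig [ 0.5 -0.2  1.1] w 0.4 q [ 0.92  1.33 -0.82  1.7  -0.56  0.55  0.69]
shift tool mm [  0.1 -10.    0.1]
```

Call:
{"fn": "apply_moves", "kwargs": {"motion": [{"x": 0.0005,"y": -0.004,"z": 0,"wx": 0,"wy": 0,"wz": 0},{"x": 0,"y": -0.004,"z": 0,"wx": 0,"wy": 0,"wz": 0},{"x": 0,"y": -0.004,"z": 0,"wx": 0,"wy": 0,"wz": 0},{"x": 0,"y": -0.004,"z": 0,"wx": 0,"wy": 0,"wz": 0},{"x": 0,"y": -0.004,"z": 0,"wx": 0,"wy": 0,"wz": 0}]}}

```text
clock: 17.12
eef_pos: [649.7, 26.2, 28.7]
ee_rot: [-0.291, 0.708, 0.475, 0.434]
ft_force: [1.5, -0.6, -0.5]
grip_width: 0.5
grasp_force: 1.0
```

```bash
python3 -c "
from h import *
tj()
s=ctrl.snapshot('wrist'); a=s['color'][:400]
b=ctrl.snapshot('scene')['color'][200:340,240:440]
cv2.imwrite('pics/m7.png',np.hstack([cv2.resize(a,(440,275)),cv2.resize(b,(360,275))]))"
```

```text
t 17.12 jig pos [  9.2 -84.   28.7] x [0.454 0.006 0.891] z [ 0.891  0.011 -0.454] F jig [ 0.  -1.6 -0.5] w 0.5 q [ 0.94  1.33 -0.84  1.76 -0.57  0.51  0.72]
```

View pics/m7.png

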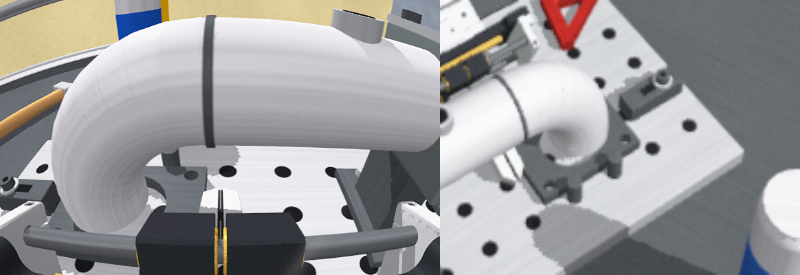

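The finger is on the flange's end and pushing at 1.6 N. The scene crop shows the flange still on both dowels, about 10 mm short of the stop. Continuing gently.

Call:
{"fn": "apply_moves", "kwargs": {"motion": [{"x": 0,"y": -0.002,"z": 0,"wx": 0,"wy": 0,"wz": 0},{"x": 0,"y": -0.002,"z": 0,"wx": 0,"wy": 0,"wz": 0},{"x": 0,"y": -0.002,"z": 0,"wx": 0,"wy": 0,"wz": 0},{"x": 0,"y": -0.002,"z": 0,"wx": 0,"wy": 0,"wz": 0},{"x": 0,"y": 0,"z": 0,"wx": 0,"wy": 0,"wz": 0}]}}

```text
clock: 17.85
eef_pos: [642.0, 29.8, 28.7]
ee_rot: [-0.292, 0.707, 0.476, 0.434]
ft_force: [0.9, -0.9, 0.2]
grip_width: 0.3
grasp_force: 0.5
```

Call:
{"fn": "apply_moves", "kwargs": {"motion": [{"x": 0,"y": -0.001,"z": 0,"wx": 0,"wy": 0,"wz": 0},{"x": 0,"y": -0.001,"z": 0,"wx": 0,"wy": 0,"wz": 0},{"x": 0,"y": 0,"z": 0,"wx": 0,"wy": 0,"wz": 0}]}}

```text
clock: 18.23
eef_pos: [640.5, 30.3, 28.7]
ee_rot: [-0.292, 0.708, 0.476, 0.434]
ft_force: [1.4, -0.9, -0.8]
grip_width: 0.1
grasp_force: 0.8
```

Call:
{"fn": "apply_moves", "kwargs": {"motion": [{"x": 0,"y": -0.001,"z": 0,"wx": 0,"wy": 0,"wz": 0},{"x": 0,"y": 0,"z": 0,"wx": 0,"wy": 0,"wz": 0}]}}

```text
clock: 18.48
eef_pos: [639.5, 30.7, 28.7]
ee_rot: [-0.292, 0.708, 0.475, 0.434]
ft_force: [1.2, -0.8, -1.0]
grip_width: 0.6
grasp_force: 0.8
```

```bash
python3 -c "
from h import *
tj()"
```

```text
t 18.48 jig pos [  9.4 -72.8  28.7] x [0.454 0.006 0.891] z [ 0.891  0.011 -0.454] F jig [-0.3 -1.4 -1. ] w 0.6 q [ 0.96  1.33 -0.85  1.79 -0.57  0.48  0.73]
```

Call:
{"fn": "apply_moves", "kwargs": {"motion": [{"x": 0,"y": -0.001,"z": 0,"wx": 0,"wy": 0,"wz": 0},{"x": 0,"y": 0,"z": 0,"wx": 0,"wy": 0,"wz": 0}]}}

```text
clock: 18.73
eef_pos: [639.1, 30.8, 28.7]
ee_rot: [-0.291, 0.708, 0.475, 0.434]
ft_force: [2.3, -1.3, -1.5]
grip_width: 0.7
grasp_force: 1.4
```

Call:
{"fn": "apply_moves", "kwargs": {"motion": [{"x": 0,"y": -0.001,"z": 0,"wx": 0,"wy": 0,"wz": 0},{"x": 0,"y": 0,"z": 0,"wx": 0,"wy": 0,"wz": 0}]}}

```text
clock: 18.98
eef_pos: [639.0, 30.6, 28.7]
ee_rot: [-0.29, 0.708, 0.475, 0.434]
ft_force: [3.9, -0.7, -2.2]
grip_width: 0.3
grasp_force: 2.5
```

Call:
{"fn": "apply_moves", "kwargs": {"motion": [{"x": 0,"y": -0.001,"z": 0,"wx": 0,"wy": 0,"wz": 0},{"x": 0,"y": 0,"z": 0,"wx": 0,"wy": 0,"wz": 0}]}}

```text
clock: 19.23
eef_pos: [638.9, 30.3, 28.7]
ee_rot: [-0.29, 0.708, 0.475, 0.434]
ft_force: [5.4, -1.3, -1.1]
grip_width: 0.2
grasp_force: 3.1
```

```bash
python3 -c "
from h import *
tj()"
```

```text
t 19.23 jig pos [  8.8 -72.3  28.7] x [0.455 0.006 0.891] z [ 0.891  0.007 -0.455] F jig [ 0.9 -5.5 -1.1] w 0.2 q [ 0.96  1.33 -0.85  1.8  -0.57  0.48  0.73]
```

Stop contact is felt at about 5.5 N, with TCP y -72.3 against -72.5 expected. One more slight press, then back off and withdraw.

Call:
{"fn": "apply_moves", "kwargs": {"motion": [{"x": 0,"y": -0.001,"z": 0,"wx": 0,"wy": 0,"wz": 0},{"x": 0,"y": 0,"z": 0,"wx": 0,"wy": 0,"wz": 0},{"x": 0,"y": 0.004,"z": 0,"wx": 0,"wy": 0,"wz": 0},{"x": 0,"y": 0.006,"z": 0,"wx": 0,"wy": 0,"wz": 0},{"x": 0,"y": 0.004,"z": 0,"wx": 0,"wy": 0,"wz": 0},{"x": 0.003,"y": 0,"z": -0.02,"wx": 0,"wy": 0,"wz": 0},{"x": 0.003,"y": 0,"z": -0.03,"wx": 0,"wy": 0,"wz": 0},{"x": 0,"y": 0,"z": -0.04,"wx": 0,"wy": 0,"wz": 0},{"x": 0,"y": 0,"z": -0.04,"wx": 0,"wy": 0,"wz": 0},{"x": 0,"y": 0,"z": -0.04,"wx": 0,"wy": 0,"wz": 0},{"x": 0,"y": 0,"z": 0,"wx": 0,"wy": 0,"wz": 0}]}}

```text
clock: 20.6
eef_pos: [592.6, -115.8, 112.0]
ee_rot: [-0.289, 0.709, 0.475, 0.434]
ft_force: [-0.3, -0.7, 0.1]
grip_width: 0.3
grasp_force: 0.0
```

```bash
python3 -c "
from h import *
tj()
for c in ('top','scene'):
  s=ctrl.snapshot(c)
  for n in ['flange_center','flange_back_stop_end','flange_back_pipe_end','flange_end','square_center','offcut_center','dowel_pipe_side','dowel_stop_side']:
    r=ctrl.place_of(n,s)
    if r: print(c,n,round(r[0]['conf'],2),(RJ.T@(W(s,r[0]['point'])-T0)).round(1))
s=ctrl.snapshot('scene');b=s['color'][215:330,260:410]
a=ctrl.snapshot('top')['color'][190:330,260:420]
cv2.imwrite('pics/m8.png',np.hstack([cv2.resize(b,(440,337),interpolation=2),cv2.resize(a,(360,337),interpolation=2)]))"
```

```text
t 20.60 jig pos [-143.8  -86.7  112. ] x [0.457 0.005 0.889] z [ 0.889  0.005 -0.457] F jig [-0.7 -0.   0.1] w 0.3 q [ 1.13  1.15 -0.77  1.7  -0.5   0.84  0.65]
top flange_center 0.66 [ 0.7 -1.5 28.9]
top flange_back_stop_end 0.65 [44.2 48.  25. ]
top flange_back_pipe_end 0.86 [ 47.4 -52.6  27.7]
top flange_end 0.88 [ 1.2 64.1 21.9]
top square_center 0.62 [-131.3   89.    26.8]
top offcut_center 0.87 [-157.  -232.9   44.9]
top dowel_pipe_side 0.93 [ 52.1 -42.9  20.7]
top dowel_stop_side 0.64 [56.1  5.9 20.5]
scene flange_center 0.88 [-1.6 -2.3 24.9]
scene flange_back_stop_end 0.62 [40.6 54.1 22.8]
scene flange_back_pipe_end 0.77 [ 42.2 -49.2  23.8]
scene flange_end 0.7 [ 4.4 58.6 22.5]
scene square_center 0.97 [-131.1   94.7   27.5]
scene offcut_center 0.74 [-153.4 -231.6   44.7]
scene dowel_pipe_side 0.79 [ 50.  -38.1  18.7]
scene dowel_stop_side 0.96 [51.6 10.7 20.1]
```

View pics/m8.png

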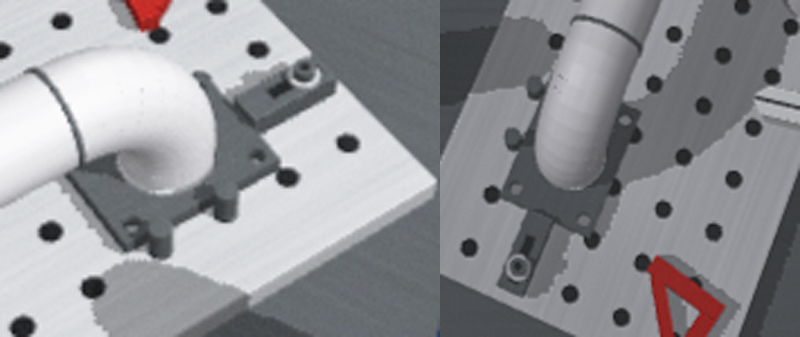

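The flange looks home: its edge runs along both dowels at (160,235) and (225,200), and its end is on the stop at (235,100). The bystanders haven't moved. I'll raise the hand to a steeper view and check squareness numerically from the wrist camera.

Call:
{"fn": "apply_moves", "kwargs": {"motion": [{"x": 0,"y": -0.033,"z": 0,"wx": 0,"wy": 0,"wz": 0},{"x": 0,"y": -0.033,"z": 0,"wx": 0,"wy": 0,"wz": 0},{"x": 0,"y": 0,"z": 0,"wx": 0,"wy": -0.175,"wz": 0},{"x": 0,"y": 0,"z": 0,"wx": 0,"wy": -0.175,"wz": 0},{"x": 0,"y": 0,"z": 0,"wx": 0,"wy": -0.175,"wz": 0},{"x": 0,"y": 0,"z": 0,"wx": 0,"wy": -0.175,"wz": 0},{"x": 0,"y": 0,"z": 0,"wx": 0,"wy": 0,"wz": 0},{"x": 0,"y": 0,"z": 0,"wx": 0,"wy": 0,"wz": 0}]}}

```text
clock: 22.6
eef_pos: [531.4, -85.7, 111.1]
ee_rot: [-0.111, 0.813, 0.547, 0.165]
ft_force: [-0.8, -0.2, -0.4]
grip_width: 0.4
grasp_force: 0.0
```

```bash
cat > chk.py <<'E'
from h import *
def plane(s,u,v,z):
    K=s["K"];x=(u-K[0,2])/K[0,0];y=(v-K[1,2])/K[1,1];r=np.hypot(x,y)
    d=np.stack([np.sin(r)*x/r,np.sin(r)*y/r,np.cos(r)],-1)@s["T"][:3,:3].T;o=s["T"][:3,3]
    return (o+d*((z-o[2])/d[...,2])[...,None]-T0)@RJ
E
python3 - <<'E'
from chk import *
tj();s=ctrl.snapshot('wrist');np.savez('w9.npz',c=s['color'],K=s['K'],T=s['T'])
r=ctrl.silhouettes('flange_center',s)
print([x['conf'] for x in r],s['K'][0])
m=r[0]['region'];v,u=np.nonzero(m);print(u.min(),u.max(),v.min(),v.max())
# orthoview of plane z=32 (jig x -80..80 vert, y 90..-110 horiz), 3px/mm
yy,xx=np.meshgrid(np.arange(90,-110,-1/3),np.arange(80,-80,-1/3))
Pw=np.stack([xx,yy,np.full_like(xx,32)],-1)@RJ.T+T0
C=(Pw-s['T'][:3,3])@s['T'][:3,:3];rr=np.hypot(C[...,0],C[...,1]);th=np.arctan2(rr,C[...,2]);K=s['K']
mu=(K[0,2]+K[0,0]*th*C[...,0]/rr).astype(np.float32);mv=(K[1,2]+K[1,1]*th*C[...,1]/rr).astype(np.float32)
cv2.imwrite('pics/o9.png',cv2.remap(s['color'],mu,mv,1))
E
```

```text
t 22.60 jig pos [-140.   -18.5  111.1] x [0.921 0.012 0.39 ] z [ 0.39   0.006 -0.921] F jig [-0.5  0.7 -0.4] w 0.4 q [ 0.63  0.66 -0.38  1.97 -0.33  0.55  0.23]
[0.81] [371.64829954   0.         320.36976389]
223 374 78 178
```

View pics/o9.png

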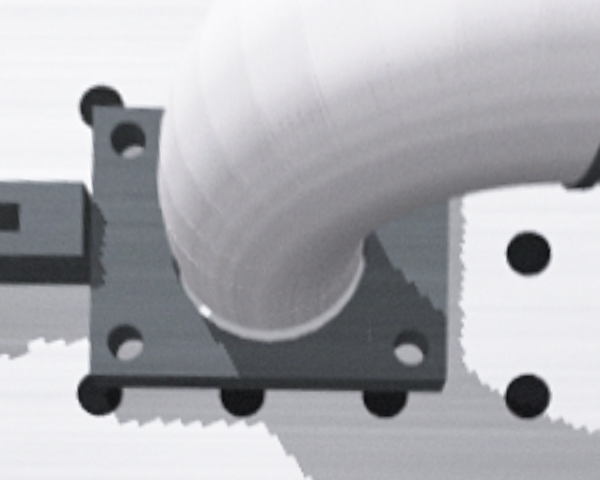

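The rectified view, 3 px/mm, shows the near edge at row ~377 (x ≈ -45.5), the stop-side end at column ~91 (y ≈ 60) and the end touching the stop bar. I'll fit the edge angle precisely against the plate's hole row.

Run:
```python
import cv2,numpy as np
g=cv2.GaussianBlur(cv2.imread('pics/o9.png',0),(5,5),0).astype(float)
d=np.diff(g,axis=0)
c=np.arange(100,438);e=np.array([365+np.argmin(d[365:385,i]) for i in c])
p=np.polyfit(c,e,1);k=abs(e-np.polyval(p,c))<2.5;p=np.polyfit(c[k],e[k],1);print("near edge slope",p[0],k.mean(),"x",80-np.polyval(p,270)/3)
dl=np.diff(g,axis=1);r=np.r_[115:175,290:370];el=np.array([80+np.argmin(dl[i,80:105]) for i in r]);print("stop end cols",np.median(el[:50]),np.median(el[-70:]))
er=np.array([435+np.argmax(dl[i,435:460]) for i in range(215,290)]);print("pipe end col",np.median(er))
b=(g<60).astype(np.uint8);n,_,st,ce=cv2.connectedComponentsWithStats(b)
print([(ce[i].round(1).tolist(),st[i,4]) for i in range(1,n) if 300<st[i,4]<3000])
```

```text
near edge slope 0.011651357427022255 0.8757396449704142 x -45.377203060423085
stop end cols 91.0 89.0
pipe end col 447.0
[([97.8, 100.6], np.int32(583)), ([126.2, 136.4], np.int32(598)), ([51.4, 262.7], np.int32(2615)), ([8.4, 216.9], np.int32(424)), ([528.1, 253.2], np.int32(1262)), ([120.5, 336.7], np.int32(393)), ([411.9, 338.8], np.int32(373)), ([526.8, 396.4], np.int32(1330))]
```

The near edge and stop end are turned about 0.011 rad, and the plate's own hole column shows the same turn (0.009). So that is camera yaw, and the flange is square to the jig, at x ≈ -45.4 and y ≈ 60 as it should be at home. Handing in.

```bash
python3 -c "
from station import ctrl
print(ctrl.finish_job())"
```

```text
the job is handed in; nothing more can be done
None
```

I pushed the flange flat against both dowels, then slid it home against the end stop, let go and handed the job in at about 23 s; the arm was clear, no contact with the pipe was felt, and the magnet and offcut measured unmoved.

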